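Set a tapered shim snugly in the wider gap beside a glass pane

ROBOT

A 7-joint arm with a two-finger parallel gripper is mounted at the origin on the work surface; the furniture and walls round the work are solid. World frame = base frame: x ahead of the robot, y to its left, z up, the work surface at z = 0. Lengths are in m, angles in rad, forces in N, time in s.
With the tool pointing down it reaches from about 0.425 to 0.875 m from the base axis. Payload 8.4 kg.
Tool frame: the origin (TCP) lies midway between the tips of the shut fingers; the grasp point (between the pads) lies 19 mm behind it (bot.hold_point_z is the distance from the TCP to the grasp point, in m); y points along the fingers, x is the direction in which the jaws open and shut, and the axes are right-handed (so a half turn about y gives the same grasp; the last joint's range is limited). The gripper opens to 85 mm and grips with 20 to 120 N. Pads are 22 mm wide; open, the fingers measure 114 mm over their backs; the gripper's body (76 mm by 85 mm) begins 54 mm behind the grasp point. The pads swing forward as they close: fully open they stand 13 mm farther back than shut.
Start: joints at [1.121, 0.333, 0.04, 1.465, -0.013, 1.343, -0.059], TCP at [0.223, -0.61, 0.231] pointing down, gripper open.
Joint ranges: [-2.58, 2.58], [-0.38, 2.09], [-1.3, 1.39], [0.25, 2.4], [-1.5, 4.64], [0.08, 2.09], [-2.65, 2.65]. Speed limits (rad/s): [2.22, 2.22, 2.79, 2.79, 3.14, 3.14, 3.14].

INTERFACE

Orientations are given as a unit quaternion [w, x, y, z].
In Python, from cell import bot gives the robot as it stands.
- The arm moves only by the tool jog_arm, never from a script. Its argument "targets" is text: rows parted by semicolons, each of 4 numbers parted by spaces: the shift along the tool's x, y, z in mm, then the turn about the tool's y in degrees. In form: tx ty tz twist; .... A call has 1 to 20 rows; each row shifts and turns the commanded pose from where the row before left it, along the tool's axes as they then stand; what a row does not reach is not made up. A row lasts 1/8 s, in which the tool goes at most 62.5 mm and 10.7 degrees, less where a joint would pass 70% of its speed; a pose out of reach is approached as far as the arm can. A call is refused whole if a number of a shift passes 62.5 or a number of a turn 10.7, either way. A call with a gripper value outside its range is refused whole. "claw" is the opening, from 0 (shut) to 1 (fully open), set as the call begins (left out, the last holds). The fingers move at their own pace and stop on an object; "squeeze" is the grip in N (left out, the last holds). Time passes only in rows, so rows that do not move let the fingers close. It gives the time, the measured TCP pose, the force and the opening at its end, in the units of the state.
- bot.state(): the state, without advancing time (a new reading comes with each control period).
- bot.read_camera(name): name is "scene" or "top" or "wrist"; returns a dict with "pixels" (420x560x3 uint8, red, green, blue), "depth" (420x560 float32, m along the optical axis (not along the pixel's ray), 0 where there is no reading), "camera_matrix" (3x3 intrinsics, pixels), "T" (4x4, takes a point from camera to world coordinates). Camera axes: x right, y down, z forward; pixel columns grow to the right and rows downward; lengths in m; the calibration is good to about 2 mm. A picture is of the moment at which its call begins.
- bot.hand_in(): hands the job in, once; it reports no verdict.
The state is a dict: "clock": time; "joint_pos": joint angles; "qvel": joint speeds; "effort": joint torques, N m; "tcp_pos": TCP position; "orientation": TCP orientation; "wrist_force": force on the tool from outside, world axes, zero at the start; "moment": the same for the moment, N m; "finger_gap": opening from 0.0 (shut) to 1.0 (fully open).
Only numpy, scipy, OpenCV 4.12 (cv2) and the standard library are available. Lean on these libraries where they do the work, as an engineer would, in place of code of your own. Each camera call takes 0.05 s, during which the arm holds its last target.

TASK

A glass pane stands on edge in the setting rack between two spring-backed white side plates, nearer to one than to the other. Lift the tapered steel shim out of its wooden stand by the orange handle and slide it, point down, into the wider of the two gaps beside the pane until it drags snugly between glass and plate and that plate has just given way by about two millimetres, the blade touching both glass and plate. Finish still gripping the handle, holding the shim upright at that depth; do not force the plate, leave the other side plate alone and do not disturb the things lying about.

Things in the scene. Friction and masses are not known exactly. Their poses are not given: they have to be found in the camera images.
- shim: Tapered steel shim, orange handle, 0.15 kg, 156 mm long, loose, hanging point down in the stand. Origin: middle of its point; z up to the handle, x across thickness, y across width. Blade 26 mm wide (y), 100 mm long, symmetric; thickness (x) grows evenly from 3 mm at the point to 15 mm at z = 100. Flange at z 100-106, 28 (x) by 40 (y); handle at z 106-156, 20 (x) by 30 (y).
- shim_grip (a point): The point in the middle of the shim's handle to grip at, 136 mm above the shim's point.
- stand: Fixed wooden stand 42 (x) by 54 (y) by 120 mm high on a thin 70 by 80 mm foot, with an upright slot 18 (x) by 30 (y) mm right through; the shim hangs in it with its flange on the top, x along x, its point 20 mm above the table; lift it straight up. Origin: centre of the underside.
- rack: Fixed rack, grey base 100 (x) by 250 (y) by 15 mm. Origin: centre of the underside, z up, x across the plates (-x faces the robot), y along them. Two white side plates, near (-x) and far (+x), 190 mm long, 8 mm thick, tops 121 mm above the origin; at rest their inner faces are at x = -10 and +10 mm. Spring brackets behind them, to 90 mm high.
- pane: Fixed glass pane on edge between the side plates, 6 mm thick (x), 220 long (y), top 121 mm above the table; 60 mm high black clamps at its ends (|y| over 100). Origin: middle of its lower edge, 15 mm above the table, axes as the rack's. Its x in the rack's frame, d, is -4.5 to 4.5 mm: near gap 7 + d, far gap 7 - d mm (within 2.4 mm of each other either is right). Gaps open above, 100 mm deep.
- cheek_near (a joint): How far the near (-x) side plate has been pushed outward, away from the pane, m; 0 at rest, stop at 8 mm. Springs push it back with 3 N for each mm. The glass does not yield: a blade held off the middle of the gap towards the plate by e makes the plate give 2 e before it touches the glass.
- cheek_far (a joint): The same for the far (+x) side plate, m.
- top_near (a point): Middle of the top inner edge of the near side plate (moves with it).
- top_far (a point): Middle of the top inner edge of the far side plate (moves with it).
- tape: Bystander: roll of blue masking tape, 77 mm across, 24 mm high. Origin under its centre.
- cup: Bystander: small white mixing cup, 49 mm across, 31 mm high. Origin under its centre.
- dropper: Bystander: small dropper bottle with a black top, 27 mm across, 86 mm high. Origin under its centre.
- cutter: Bystander: slim pale glass cutter lying on the table, 14 by 136 (y) by 14 mm. Origin under its centre.
Mind the look-alikes: they are no part of the job. Of the things shaped like the stand, the wooden one is meant.

How it is judged:
On the way, in this order (a step that is already met when the one before it is completed fails the run):
1. the shim is lifted out of its stand in the grip, its point above the plates (height (world z) of shim above 0.122 m and contact force between shim and the fingers above 1 N), for 0.1 s.
2. the shim drags snugly in the wider gap, held by the handle (((x of pane in the frame of rack above -0.0012 m and x of shim in the frame of pane between -0.018 and -0.003 m and value of joint cheek_near between 0.0004 and 0.0035 m) or (x of pane in the frame of rack below 0.0012 m and x of shim in the frame of pane between 0.003 and 0.018 m and value of joint cheek_far between 0.0004 and 0.0035 m)) and z of shim in the frame of rack below 0.106 m and y of shim in the frame of rack between -0.085 and 0.085 m and contact force between shim and pane above 0.3 N and contact force between shim and rack above 0.8 N and contact force between shim and the fingers above 2 N and angle between shim's own z axis and vertical below 0.12 rad and angle between the x axis of shim and the x axis of rack, either way round below 0.15 rad), for 0.3 s.
At the end, for the whole second after the job is handed in: The shim is gripped and still, upright within 7 degrees and in line with the plates within 8 degrees, its point at least 15 mm down in the wider gap (either one if they differ by less than 2.4 mm), pressing on the glass with over 0.3 N, with that side plate pushed out by 0.4 to 3.5 mm (all of step 2 and linear speed of shim below 0.01 m/s and contact force between shim and stand below 0.1 N); the arm keeps its last pose, push and grip.
It fails at once if a side plate is forced out by more than 5 mm (value of joint any of cheek_near, cheek_far above 0.005 m).
It fails at once if the side plate at the narrower gap is pushed out by more than 1.5 mm ((x of pane in the frame of rack above 0.0012 m and value of joint cheek_far above 0.0015 m) or (x of pane in the frame of rack below -0.0012 m and value of joint cheek_near above 0.0015 m)).
It fails at once if a bystander is moved by more than 20 mm (distance of any of tape, cup, dropper, cutter from where it was at the start of the episode above 0.02 m).
It also fails if it takes over 48 s, if anything falls off the work surface, if the arm or the gripper's body presses on something with over 40 N, if the wrist force passes 120 N, or if a joint passes its speed limit or range.

## Working session

There is one attempt and no reset: what is moved stays moved. The work goes in short steps, Python scripts to look and compute and a tool call to move; the robot and the scene stay as the last step left them, time stands still between calls to the robot, and variables do not carry over. Pictures are saved under pics/ and viewed, and the job is handed in when it is done.

Besides the shell and the picture viewer there is one more tool, called after "Call:" by a JSON object that holds its "method" and its "body". jog_arm: Moves the arm, as the interface text tells. Its arguments: {"type":"object","properties":{"targets":{"type":"string"},"claw":{"type":"number"},"squeeze":{"type":"number"}},"required":["targets"]}

```bash
mkdir -p pics; cat > h.py <<'E'
import numpy as np,cv2
from cell import bot
def cam(n,f=None):
    r=bot.read_camera(n)
    np.savez('%s.npz'%(f or n),**r)
    if f: cv2.imwrite('pics/%s.png'%f,cv2.cvtColor(r['pixels'],cv2.COLOR_RGB2BGR))
    return r
def ray(r,u,v):
    K=r['camera_matrix'];T=r['T']
    d=np.linalg.inv(K)@np.array([u,v,1.]);return T[:3,3],T[:3,:3]@d
def onz(r,u,v,z):
    o,d=ray(r,u,v);return o+d*(z-o[2])/d[2]
def dep(r,u,v):
    o,d=ray(r,u,v);return o+d*r['depth'][int(round(v)),int(round(u))]
def proj(r,p):
    T=r['T'];c=T[:3,:3].T@(np.array(p)-T[:3,3]);q=r['camera_matrix']@c;return q[:2]/q[2]
E
python3 - <<'E'
from h import *
for n in('scene','top','wrist'):
    r=cam(n,n+'0');print(n,r['T'].round(3).tolist(),r['camera_matrix'].round(1).tolist())
print(bot.state())
E
```

```text
scene [[-1.0, 0.015, -0.026, 0.425], [0.028, 0.764, -0.645, 0.456], [0.01, -0.645, -0.764, 0.804], [0.0, 0.0, 0.0, 1.0]] [[406.1, 0.0, 281.3], [0.0, 406.1, 204.2], [0.0, 0.0, 1.0]]
top [[0.003, -0.985, 0.173, 0.237], [-1.0, -0.001, 0.01, -0.131], [-0.009, -0.173, -0.985, 1.044], [0.0, 0.0, 0.0, 1.0]] [[428.6, 0.0, 278.3], [0.0, 428.6, 209.8], [0.0, 0.0, 1.0]]
wrist [[0.344, -0.903, -0.26, 0.289], [-0.939, -0.331, -0.093, -0.588], [-0.002, 0.276, -0.961, 0.374], [0.0, 0.0, 0.0, 1.0]] [[291.1, 0.0, 281.0], [0.0, 291.1, 205.9], [0.0, 0.0, 1.0]]
{'clock': 0.15, 'joint_pos': array([ 1.12080967,  0.33378343,  0.0398854 ,  1.46602904, -0.01339413,
        1.34327201, -0.05848787]), 'qvel': array([ 0.00179758, -0.00240329, -0.00028282, -0.00220446, -0.00091037,
        0.00147214, -0.00039136]), 'effort': array([ 1.93808941e-03, -6.59042430e+01,  1.36711981e+00, -4.05867541e+01,
        1.70526362e-02,  9.71721543e-03, -4.60214096e-05]), 'tcp_pos': array([ 0.22322429, -0.61011833,  0.23062236]), 'orientation': array([ 0.57979563, -0.57935289,  0.40545717, -0.40471192]), 'wrist_force': array([0.35101315, 0.20625746, 0.28806055]), 'moment': array([-0.03405426, -0.0313003 , -0.03721446]), 'finger_gap': 0.9995152174642657}
```

View pics/scene0.png

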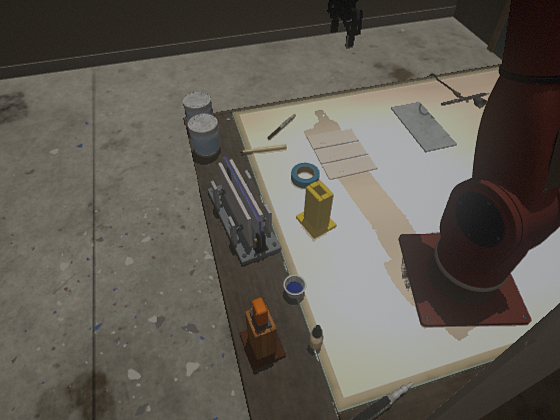

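View pics/top0.png

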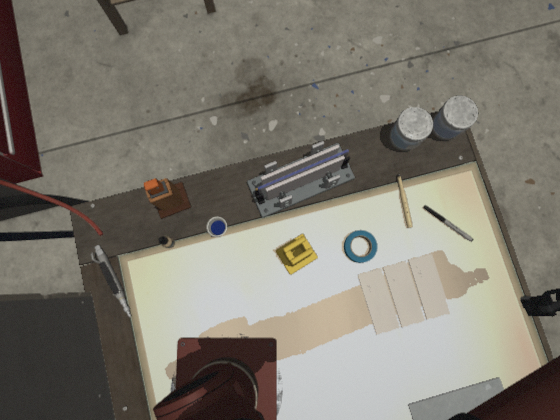

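View pics/wrist0.png

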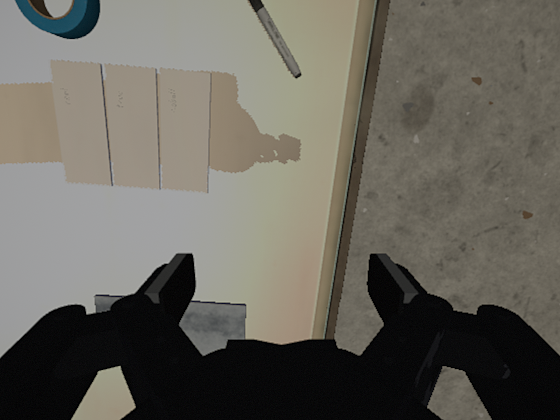

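The shim's orange handle is at about (153,187) in the top view, above a wooden stand at (167,197). The rack is at (300,178), the cup at (217,227), the dropper at (166,241), and the yellow stand is the look-alike. Next I'll measure the handle, stand and rack.

```bash
python3 - <<'E'
from h import *
def ld(n): 
    return dict(np.load(n+'.npz'))
t=ld('top0');s=ld('scene0')
for r,n in((t,'top'),(s,'scene')):
    hsv=cv2.cvtColor(r['pixels'],cv2.COLOR_RGB2HSV)
    m=cv2.inRange(hsv,(4,190,150),(16,255,255))
    nn,l,st,c=cv2.connectedComponentsWithStats(m)
    for i in range(1,nn):
        if st[i,4]>15: print(n,st[i],c[i])
    # depth based: points with z>
    v,u=np.mgrid[0:420,0:560];K=r['camera_matrix']
    d=np.stack([(u-K[0,2])/K[0,0],(v-K[1,2])/K[1,1],np.ones_like(u)],-1)*r['depth'][...,None]
    P=d@r['T'][:3,:3].T+r['T'][:3,3]
    np.save(n+'P.npy',P)
for p in [(153,187),(152,182),(167,197),(217,227),(166,241),(300,178),(360,246)]:
    print(p,np.load('topP.npy')[p[1],p[0]].round(3))
x=cv2.cvtColor(t['pixels'],cv2.COLOR_RGB2BGR)
cv2.imwrite('pics/c1.png',cv2.resize(x[130:230,230:370],None,fx=5.5,fy=5.5,interpolation=cv2.INTER_CUBIC))
cv2.imwrite('pics/c2.png',cv2.resize(x[160:260,110:240],None,fx=6,fy=6,interpolation=cv2.INTER_CUBIC))
x=cv2.cvtColor(s['pixels'],cv2.COLOR_RGB2BGR)
cv2.imwrite('pics/c3.png',cv2.resize(x[150:270,195:295],None,fx=5,fy=5,interpolation=cv2.INTER_CUBIC))
E
```

```text
scene [253 298  13  15 112] [259.28571429 305.11607143]
(153, 187) [0.438 0.139 0.175]
(152, 182) [0.448 0.14  0.178]
(167, 197) [0.429 0.126 0.112]
(217, 227) [0.376 0.028 0.013]
(166, 241) [0.336 0.137 0.062]
(300, 178) [ 0.474 -0.171  0.107]
(360, 246) [ 0.331 -0.319  0.004]
```

View pics/c1.png

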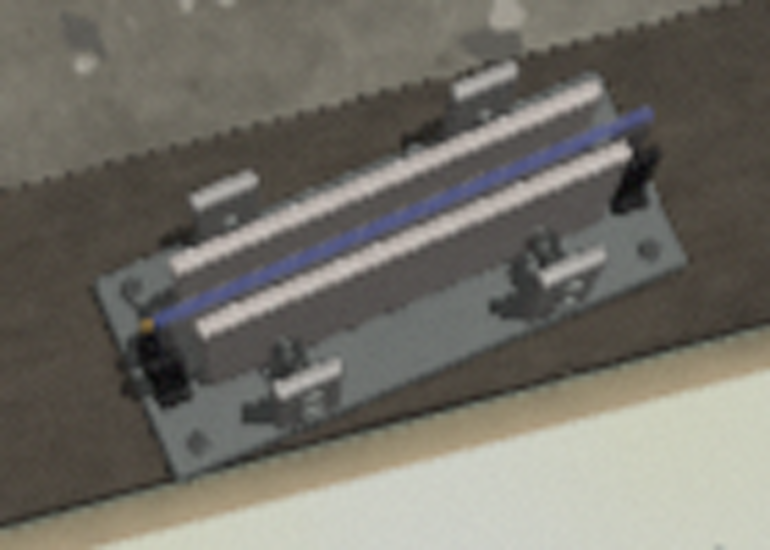

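View pics/c2.png

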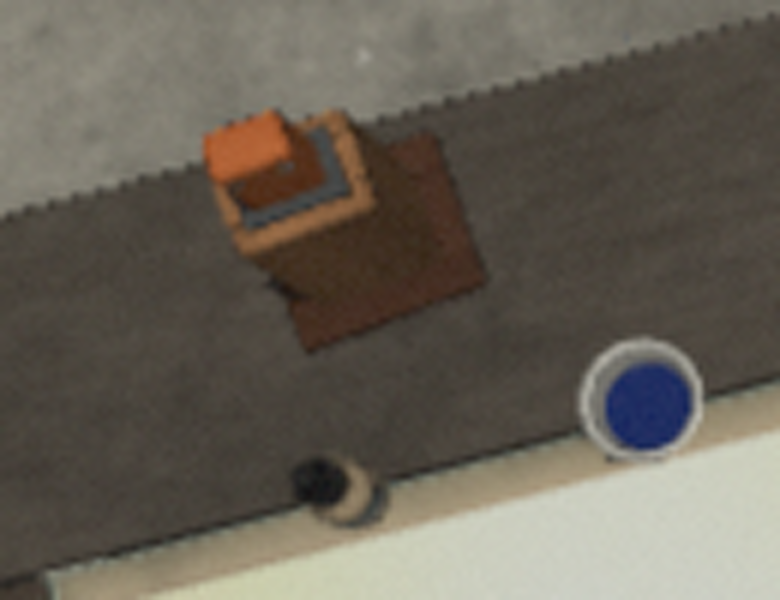

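View pics/c3.png

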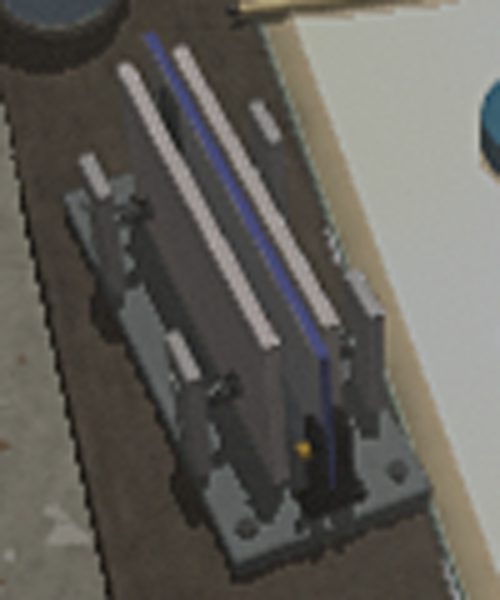

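The far gap (pane to +x plate) is the wider one in both views. Now I'll fit lines to the tops and the handle.

```bash
cat > m.py <<'E'
from h import *
def lines(r,roi,far_sign=None):
    u0,u1,v0,v1=roi
    hsv=cv2.cvtColor(r['pixels'],cv2.COLOR_RGB2HSV)
    out={}
    def comps(m,name):
        mm=np.zeros_like(m);mm[v0:v1,u0:u1]=m[v0:v1,u0:u1]
        n,l,st,c=cv2.connectedComponentsWithStats(mm)
        for i in np.argsort(-st[:,4]):
            if i==0 or st[i,4]<60: continue
            v,u=np.nonzero(l==i)
            P=np.array([onz(r,a,b,.121)[:2] for a,b in zip(u,v)])
            (cx,cy),(w,h),ang=cv2.minAreaRect((P*1000).astype(np.float32))
            vx,vy,x0,y0=cv2.fitLine((P*1000).astype(np.float32),cv2.DIST_L2,0,.01,.01).ravel()
            print(name,st[i].tolist(),'rect c',round(cx,1),round(cy,1),'size',round(w,1),round(h,1),'line ang',round(np.degrees(np.arctan2(vy,vx))%180,2),'mean',round(x0,1),round(y0,1))
    comps(cv2.inRange(hsv,(110,70,60),(135,255,255)),'pane')
    comps(cv2.inRange(hsv,(0,0,150),(180,45,255)),'plate')
if __name__=='__main__':
    t=dict(np.load('top0.npz'));s=dict(np.load('scene0.npz'))
    print('top');lines(t,(240,360,130,220))
    print('scene');lines(s,(195,270,150,255))
    for r,roi in((t,(130,180,165,195)),(s,(240,275,290,325))):
        hsv=cv2.cvtColor(r['pixels'],cv2.COLOR_RGB2HSV)
        x=r['pixels'][roi[2]:roi[3],roi[0]:roi[1]]
        print(hsv[187,153] if r is t else hsv[305,260])
E
python3 m.py
```

```text
top
pane [258, 150, 90, 40, 162] rect c 491.4 -176.0 size 6.2 217.5 line ang 113.51 mean 490.1 -173.0
plate [284, 200, 76, 20, 792] rect c 399.9 -216.8 size 42.1 164.3 line ang 98.08 mean 392.8 -242.9
plate [266, 156, 79, 35, 251] rect c 483.0 -181.4 size 6.7 188.3 line ang 113.49 mean 482.8 -180.9
plate [261, 145, 78, 35, 247] rect c 508.6 -170.2 size 6.7 187.3 line ang 113.51 mean 508.3 -169.5
scene
pane [224, 157, 37, 65, 127] rect c 491.8 -174.9 size 4.7 218.0 line ang 113.31 mean 489.5 -168.6
plate [254, 152, 16, 46, 393] rect c 446.3 -216.6 size 147.7 36.9 line ang 97.32 mean 439.9 -236.4
plate [219, 163, 32, 56, 153] rect c 509.4 -168.2 size 6.1 186.8 line ang 113.34 mean 507.3 -163.6
plate [230, 160, 32, 55, 152] rect c 483.7 -179.3 size 6.0 184.5 line ang 113.44 mean 481.7 -174.7
[ 11 180 146]
[ 13 203 156]
```

```bash
python3 - <<'E'
from h import *
t=dict(np.load('top0.npz'));s=dict(np.load('scene0.npz'))
for r,roi,n in((t,(130,185,165,215),'t'),(s,(235,285,285,365),'s')):
    hsv=cv2.cvtColor(r['pixels'],cv2.COLOR_RGB2HSV)
    u0,u1,v0,v1=roi
    for z,lo,hi in ((.176,(5,165,130),(18,255,255)),):
        m=np.zeros((420,560),np.uint8);m[v0:v1,u0:u1]=cv2.inRange(hsv,lo,hi)[v0:v1,u0:u1]
        nn,l,st,c=cv2.connectedComponentsWithStats(m)
        for i in range(1,nn):
            if st[i,4]<20: continue
            vv,uu=np.nonzero(l==i)
            P=np.array([onz(r,a,b,z)[:2] for a,b in zip(uu,vv)])*1000
            print(n,st[i],c[i].round(1),'mean',P.mean(0).round(1),cv2.minAreaRect(P.astype(np.float32)))
    x=cv2.cvtColor(r['pixels'],cv2.COLOR_RGB2BGR)[v0:v1,u0:u1]
    cv2.imwrite('pics/h%s.png'%n,cv2.resize(np.hstack([x,cv2.cvtColor(m[v0:v1,u0:u1],cv2.COLOR_GRAY2BGR)]),None,fx=7,fy=7,interpolation=cv2.INTER_NEAREST))
# stand top corners etc
E
```

```text
t [144 179  14  11 100] [150.5 184.1] mean [443.5 143.8] ((443.4604797363281, 143.6316680908203), (16.49998664855957, 26.71467399597168), 20.68494987487793)
s [253 298  14  16 150] [259.4 305.5] mean [446.2 146.3] ((446.28155517578125, 146.04238891601562), (17.242839813232422, 26.027124404907227), 20.90167999267578)
```

View pics/ht.png

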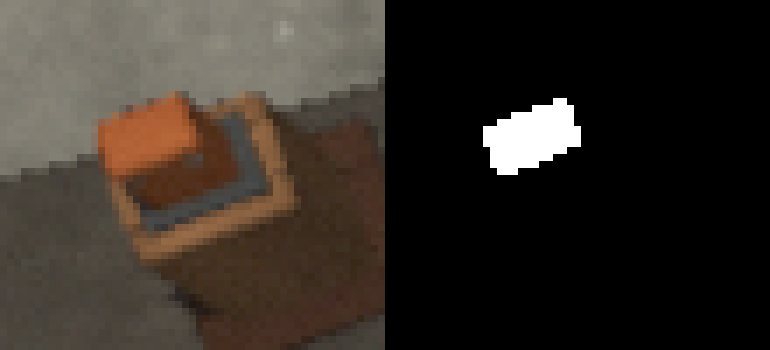

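View pics/hs.png

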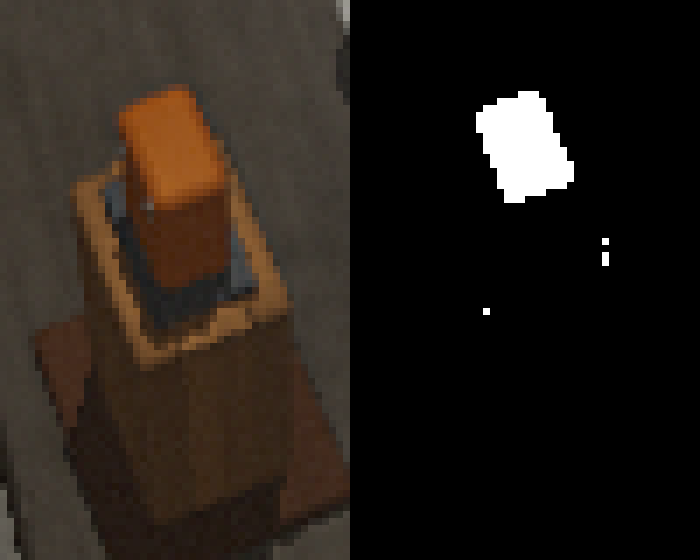

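```bash
cat >> h.py <<'E'
from scipy.spatial.transform import Rotation as Ro
def tool():
    s=bot.state();q=s['orientation'];R=Ro.from_quat([q[1],q[2],q[3],q[0]]).as_matrix()
    return s,R
def plan(target):
    s,R=tool();return (R.T@(np.array(target)-s['tcp_pos'])*1000).round(1)
def rep():
    s,R=tool()
    print('t',round(s['clock'],2),'tcp',(s['tcp_pos']*1000).round(1),'x yaw',np.degrees(np.arctan2(R[1,0],R[0,0])).round(2),'down',R[:,1].round(4),'F',s['wrist_force'].round(2),'M',s['moment'].round(2),'gap',round(s['finger_gap'],3))
    print('q',s['joint_pos'].round(3))
E
python3 - <<'E'
from h import *
rep();s,R=tool();print(R.round(3), bot.hold_point_z)
print(plan([.42,-.40,.30]),plan([.48,-.1,.30]),plan([.445,.145,.30]))
P=np.load('topP.npy')
for p in [(412,120),(455,112),(305,250),(320,120)]:print(p,P[p[1],p[0]].round(3))
E
```

```text
t 0.15 tcp [ 223.2 -610.1  230.6] x yaw -69.9 down [-5.0e-04  1.1e-03 -1.0e+00] F [0.35 0.21 0.29] M [-0.03 -0.03 -0.04] gap 1.0
q [ 1.121  0.334  0.04   1.466 -0.013  1.343 -0.058]
[[ 0.344 -0.001  0.939]
 [-0.939  0.001  0.344]
 [-0.001 -1.    -0.   ]] 0.0187
[-129.8  -69.2  257. ] [-390.9  -68.9  416.4] [-633.   -68.6  467.7]
(412, 120) [ 0.615 -0.431  0.098]
(455, 112) [ 0.633 -0.53   0.102]
(305, 250) [ 0.314 -0.182  0.088]
(320, 120) [ 1.001 -0.307 -0.867]
```

Call:
{"method": "jog_arm", "body": {"targets": "-21.6 -11.5 42.8 0;-21.6 -11.5 42.8 0;-21.6 -11.5 42.8 0;-21.6 -11.5 42.8 0;-21.6 -11.5 42.8 0;-21.6 -11.5 42.8 0;-43.5 0 26.6 0;-43.5 0 26.6 0;-43.5 0 26.6 0;-43.5 0 26.6 0;-43.5 0 26.6 0;-43.5 0 26.6 0;0 0 0 -10;0 0 0 -10;0 0 0 -10", "claw": 1}}

```text
clock: 2.02
tcp_pos: [0.48, -0.1004, 0.3001]
orientation: [-0.665, 0.665, -0.239, 0.239]
wrist_force: [-0.4, 0.4, 0.1]
finger_gap: 0.999
```

```bash
python3 -c "
from h import *
rep();print(plan([.445,.145,.3]))"
```

```text
t 2.02 tcp [ 480.  -100.4  300.1] x yaw -39.56 down [-4.e-04  1.e-04 -1.e+00] F [-0.38  0.37  0.13] M [0.02 0.   0.01] gap 0.999
q [ 5.080e-01 -2.000e-03 -3.890e-01  1.714e+00 -1.000e-03  1.430e+00
 -5.710e-01]
[-183.3    0.2  166.9]
```

Call:
{"method": "jog_arm", "body": {"targets": "-36.7 0 33.4 0;-36.7 0 33.4 0;-36.7 0 33.4 0;-36.7 0 33.4 0;-36.7 0 33.4 0;0 0 0 -10;0 0 0 -10;0 0 0 -10;0 0 0 -10;0 0 0 -10;0 0 0 -10.4;0 0 0 0;0 0 0 0"}}

```text
clock: 3.65
tcp_pos: [0.4465, 0.1453, 0.3003]
orientation: [-0.696, 0.696, 0.124, -0.124]
wrist_force: [-1.0, 0.2, -0.4]
finger_gap: 1.001
```

```bash
python3 -c "
from h import *
rep();r=cam('wrist','w1');print(r['T'].round(3).tolist());cam('top','t1');cam('scene','s1')"
```

```text
t 3.65 tcp [446.5 145.3 300.3] x yaw 20.26 down [-1.e-04 -0.e+00 -1.e+00] F [-0.98  0.2  -0.36] M [-0.    0.01 -0.01] gap 1.001
q [ 0.252 -0.042 -0.631  1.746 -0.025  1.429 -0.021]
[[0.938, 0.333, 0.094, 0.422], [0.346, -0.902, -0.258, 0.209], [-0.001, 0.275, -0.962, 0.443], [0.0, 0.0, 0.0, 1.0]]
```

View pics/w1.png

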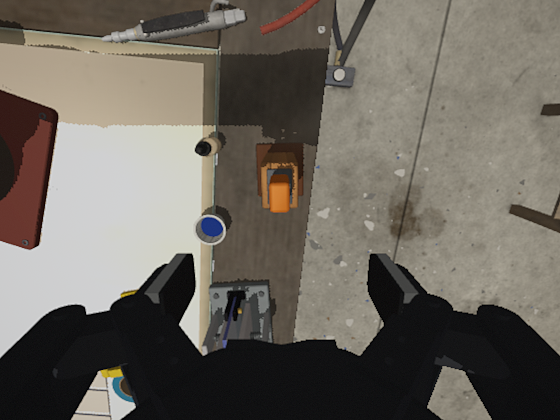

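The wrist view shows the orange handle top at (280,193), centred between the fingers, with the cup at (210,228) and the dropper at (207,147). I'll measure the handle once more from here.

```bash
python3 - <<'E'
from h import *
r=dict(np.load('w1.npz'));hsv=cv2.cvtColor(r['pixels'],cv2.COLOR_RGB2HSV)
print(hsv[193,280],hsv[170,272])
m=np.zeros((420,560),np.uint8);m[160:225,250:310]=cv2.inRange(hsv,(4,190,200),(20,255,255))[160:225,250:310]
n,l,st,c=cv2.connectedComponentsWithStats(m)
for i in range(1,n):
    if st[i,4]<30: continue
    v,u=np.nonzero(l==i);P=np.array([onz(r,a,b,.176)[:2] for a,b in zip(u,v)])*1000
    print(st[i],P.mean(0).round(1),cv2.minAreaRect(P.astype(np.float32)))
print(dep(r,280,193))
x=cv2.cvtColor(r['pixels'],cv2.COLOR_RGB2BGR)[130:230,240:320];cv2.imwrite('pics/w1c.png',cv2.resize(x,None,fx=6,fy=6,interpolation=cv2.INTER_NEAREST))
E
```

```text
[ 14 189 205] [90 14 90]
[275 186  11  24 112] [445.9 143.6] ((445.5951843261719, 144.83795166015625), (6.7596564292907715, 24.2824764251709), 3.058260679244995)
[0.44307286 0.14904636 0.1760755 ]
```

View pics/w1c.png

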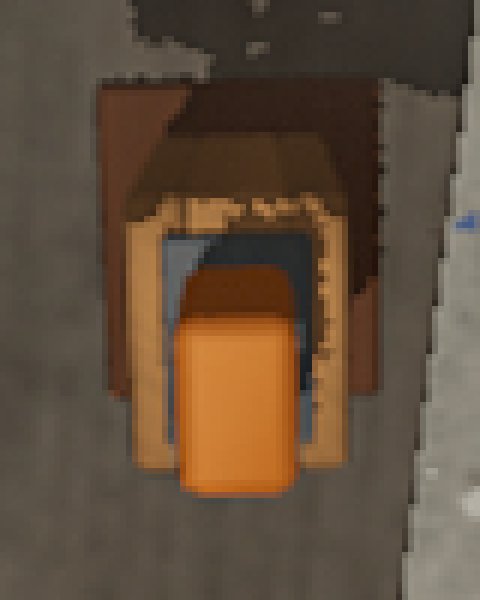

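```bash
python3 - <<'E'
from h import *
r=dict(np.load('w1.npz'))
C=np.array([(175,317),(296,317),(300,492),(181,495)])/6+[240,130]-.5
P=np.array([onz(r,a,b,.176)[:2] for a,b in C])*1000
print(P.round(1),P.mean(0).round(1))
for i in range(4):
    e=P[(i+1)%4]-P[i];print(np.hypot(*e).round(1),np.degrees(np.arctan2(e[1],e[0])).round(1))
# where tcp axis projects at z=.176
print(proj(r,[.4465,.1453,.176]))
# slot/stand: foot edges
s,R=tool();print(plan([.4451,.1455,.300]))
E
```

```text
[[429.6 155. ]
 [447.3 161.5]
 [457.9 135.1]
 [440.2 128. ]] [443.8 144.9]
18.8 20.3
28.5 -68.0
19.1 -158.2
29.0 111.5
[282.02903018 197.81244004]
[-1.3  0.3  0.7]
```

Call:
{"method": "jog_arm", "body": {"targets": "-1 0.2 0.3 -0.7;-1 25 0 0;0 25 0 0;0 25 0 0;0 25 0 0;0 25 0 0;0 20 0 0;0 10 0 0;0 5 0 0;0 2 0 0;0 0 0 0;0 0 0 0"}}

```text
clock: 5.3
tcp_pos: [0.4448, 0.145, 0.1386]
orientation: [-0.695, 0.695, 0.13, -0.13]
wrist_force: [0.3, 0.7, -0.1]
finger_gap: 0.997
```

```bash
python3 -c "
from h import *
rep();r=cam('wrist','w2');print(proj(r,[.4444,.1449,.176]))"
```

```text
t 5.3 tcp [444.8 145.  138.6] x yaw 21.2 down [ 7.e-04  1.e-04 -1.e+00] F [ 0.3   0.74 -0.12] M [ 0.04  0.01 -0.03] gap 0.997
q [ 0.226  0.08  -0.654  1.982  0.055  1.096 -0.082]
[282.06385747 294.62438613]
```

View pics/w2.png

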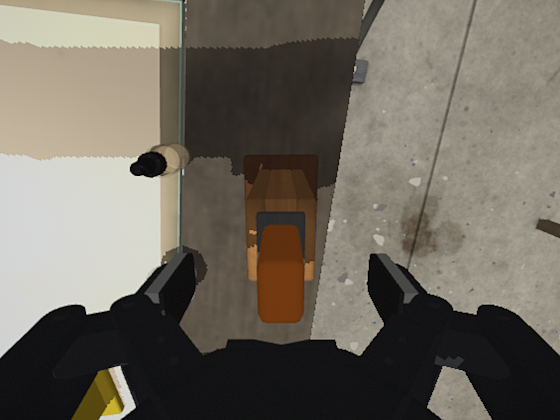

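The handle sits upright between the open fingers at (280,285) and is aligned, so I'll close.

Call:
{"method": "jog_arm", "body": {"targets": "0 0 0 0;0 0 0 0;0 0 0 0;0 0 0 0;0 0 0 0;0 0 0 0", "claw": 0, "squeeze": 70}}

```text
clock: 6.1
tcp_pos: [0.4447, 0.145, 0.1383]
orientation: [0.695, -0.695, -0.13, 0.13]
wrist_force: [-0.2, -0.4, 2.2]
finger_gap: 0.224
```

```bash
python3 -c "
from h import *
rep()"
```

```text
t 6.1 tcp [444.7 145.  138.3] x yaw 21.2 down [ 3.e-04  1.e-04 -1.e+00] F [-0.19 -0.36  2.21] M [-0.02  0.   -0.03] gap 0.224
q [ 0.226  0.081 -0.654  1.983  0.055  1.095 -0.082]
```

Call:
{"method": "jog_arm", "body": {"targets": "0 -5 0 0;0 -10 0 0;0 -20 0 0;0 -20 0 0;0 -20 0 0;0 -20 0 0;0 -20 0 0;0 -20 0 0;0 -5 0 0;0 0 0 0;0 0 0 0"}}

```text
clock: 7.48
tcp_pos: [0.4442, 0.1447, 0.2774]
orientation: [-0.695, 0.695, 0.13, -0.13]
wrist_force: [-0.3, -0.2, -2.3]
finger_gap: 0.224
```

```bash
python3 -c "
from h import *
rep();r=cam('wrist','w3');cam('scene','s3');cam('top','t3')
print(plan([.3,-.1,.28]),plan([.46,-.08,.28]))"
```

```text
t 7.47 tcp [444.2 144.7 277.4] x yaw 21.2 down [-1.1e-03 -2.0e-04 -1.0e+00] F [-0.28 -0.2  -2.35] M [-0.04 -0.    0.03] gap 0.224
q [ 0.253 -0.038 -0.635  1.789 -0.023  1.384 -0.008]
[-223.1   -2.3 -176.1] [ -66.7   -2.4 -215.3]
```

View pics/s3.png

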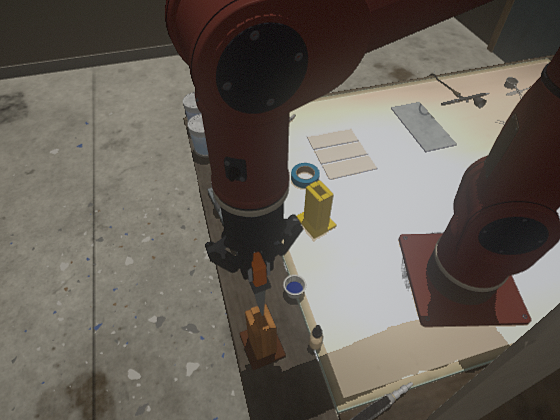

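View pics/w3.png

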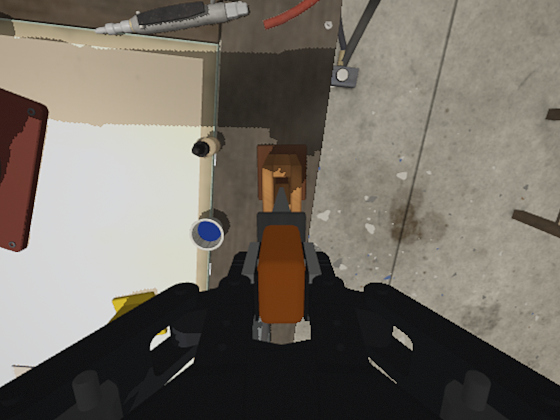

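Lifted; the blade hangs clear above the stand. Next I'll carry it over the rack's far gap, aiming for rack y = -30.

```bash
python3 -c "
from h import *
print(plan([.5119,-.2006,.285]))"
```

```text
[ -61.9   -7.5 -346.5]
```

Call:
{"method": "jog_arm", "body": {"targets": "-2 -7.5 -16 0;-6 0 -33 0;-6 0 -33 0;-6 0 -33 0;-6 0 -33 0;-6 0 -33 0;-6 0 -33 0;-6 0 -33 0;-6 0 -33 0;-6 0 -33 0;-4 0 -22 0;-1.9 0 -11.5 -2.2;0 0 0 0;0 0 0 0;0 0 0 0"}}

```text
clock: 9.5
tcp_pos: [0.5122, -0.1998, 0.2858]
orientation: [0.692, -0.692, -0.144, 0.144]
wrist_force: [0.5, 0.2, -2.0]
finger_gap: 0.216
```

```bash
python3 -c "
from h import *
rep();r=cam('wrist','w4');cam('scene','s4');cam('top','t4')
for p in ([.4961-.398*.1,-.1748+.918*.1,.121],[.4961,-.1748,.121]): print(proj(r,p))"
```

```text
t 9.5 tcp [ 512.2 -199.8  285.8] x yaw 23.43 down [ 2.e-04  1.e-04 -1.e+00] F [ 0.49  0.22 -2.03] M [ 0.09 -0.03  0.05] gap 0.216
q [ 0.562  0.123 -0.297  1.615  0.036  1.409  0.67 ]
[276.98154383  56.67994804]
[277.35131943 161.33260431]
```

View pics/w4.png

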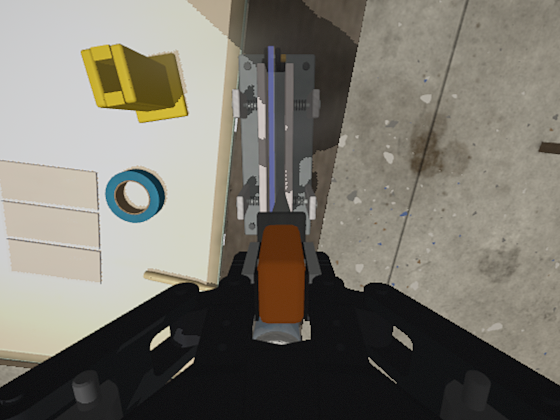

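View pics/s4.png

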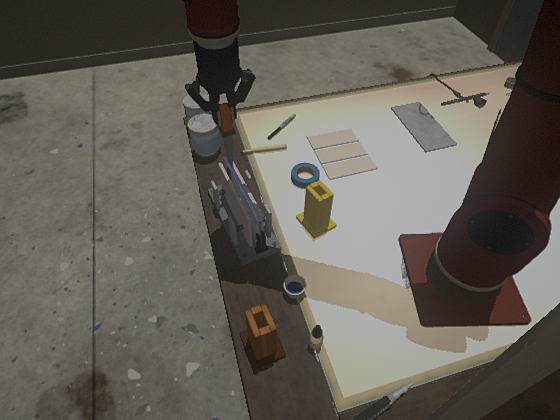

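View pics/t4.png

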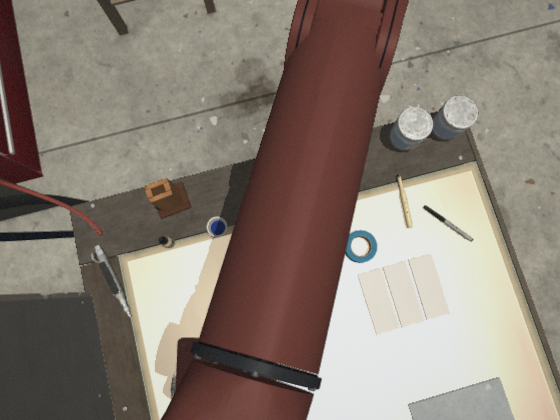

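```bash
python3 - <<'E'
from h import *
r=dict(np.load('w4.npz'));x=cv2.cvtColor(r['pixels'],cv2.COLOR_RGB2BGR)[130:250,235:335]
cv2.imwrite('pics/w4c.png',cv2.resize(x,None,fx=5,fy=5,interpolation=cv2.INTER_NEAREST))
s=dict(np.load('s4.npz'));x=cv2.cvtColor(s['pixels'],cv2.COLOR_RGB2BGR)[100:220,180:280]
cv2.imwrite('pics/s4c.png',cv2.resize(x,None,fx=5,fy=5,interpolation=cv2.INTER_NEAREST))
g=r['pixels']
for v in (85,110,135,160,185): print(v,[tuple(int(k) for k in g[v,u]) for u in range(254,298)])
E
```

```text
85 [(118, 121, 120), (134, 138, 137), (125, 129, 126), (110, 108, 106), (109, 103, 100), (115, 109, 106), (114, 109, 105), (115, 110, 107), (117, 111, 109), (117, 111, 109), (105, 99, 96), (86, 81, 79), (80, 76, 72), (87, 81, 71), (92, 94, 130), (96, 103, 159), (97, 104, 156), (96, 102, 155), (95, 102, 159), (111, 114, 146), (98, 99, 103), (65, 68, 68), (67, 70, 70), (66, 68, 66), (67, 69, 67), (67, 69, 69), (66, 68, 68), (66, 68, 68), (65, 67, 66), (64, 67, 66), (73, 71, 70), (94, 88, 85), (112, 106, 103), (116, 110, 107), (115, 109, 106), (115, 109, 106), (115, 109, 107), (117, 111, 108), (117, 110, 107), (90, 86, 84), (60, 62, 61), (66, 68, 67), (65, 67, 65), (65, 68, 66)]
110 [(115, 119, 116), (115, 118, 115), (86, 89, 88), (137, 133, 130), (192, 184, 180), (204, 196, 193), (201, 193, 189), (201, 192, 189), (201, 193, 189), (205, 197, 193), (195, 186, 182), (139, 131, 127), (70, 67, 64), (79, 74, 66), (92, 91, 118), (100, 104, 154), (97, 104, 158), (98, 104, 156), (97, 104, 159), (112, 115, 147), (100, 101, 104), (68, 70, 69), (68, 70, 70), (67, 68, 67), (68, 70, 69), (67, 69, 68
[... 1635 characters left out ...]
 65), (64, 66, 65)]
185 [(62, 63, 63), (88, 90, 89), (102, 104, 103), (97, 100, 99), (78, 82, 80), (158, 150, 147), (202, 193, 189), (204, 196, 191), (200, 193, 189), (199, 191, 187), (202, 194, 190), (195, 187, 182), (142, 135, 131), (68, 63, 60), (81, 75, 67), (94, 95, 123), (100, 107, 156), (96, 103, 158), (96, 103, 158), (103, 110, 157), (103, 106, 128), (82, 83, 77), (67, 69, 69), (63, 65, 64), (63, 64, 63), (64, 66, 64), (64, 66, 65), (63, 65, 64), (63, 65, 63), (62, 63, 62), (75, 71, 69), (127, 120, 116), (127, 120, 116), (100, 95, 92), (108, 102, 99), (110, 105, 102), (113, 107, 103), (111, 105, 102), (87, 84, 81), (59, 62, 61), (63, 65, 64), (65, 66, 65), (65, 67, 65), (64, 66, 64)]
```

View pics/w4c.png

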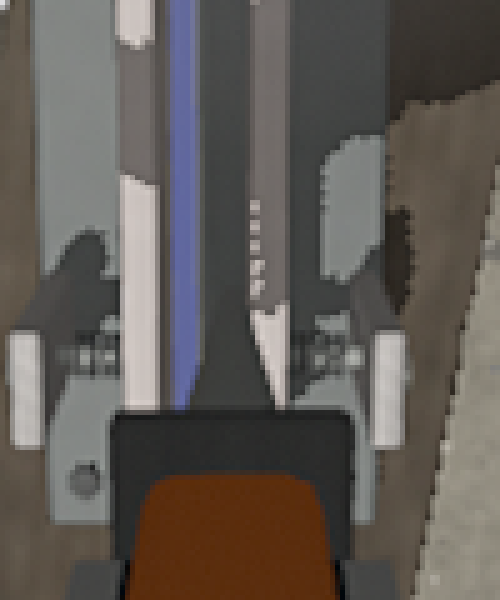

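View pics/s4c.png

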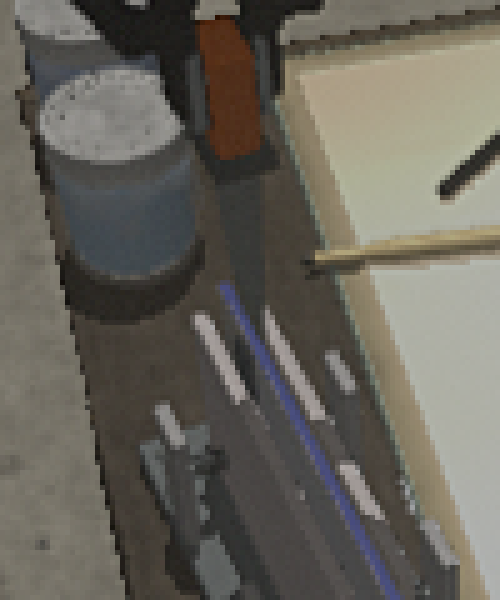

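```bash
python3 - <<'E'
from h import *
r=dict(np.load('w4.npz'));s,R=tool();t=s['tcp_pos'];
def lat(u,v,z): return round(float(((onz(r,u,v,z)-t)@R[:,0])*1000),2)
# subpixel edges by gradient interpolation
g=r['pixels'].astype(float);sat=g[...,2]-g[...,0];gr=g[...,0]
def cross(row,lo,hi,th,sgn):
    for u in range(lo,hi):
        a,b=row[u],row[u+1]
        if (a-th)*(b-th)<=0 and (b-a)*sgn>0: return u+(th-a)/(b-a)
rows=[]
for v in range(80,200,6):
    pi=cross(sat[v],264,272,30,1);po=cross(sat[v],270,280,30,-1)
    fi=cross(gr[v],277,290,88,1);fo=cross(gr[v],286,298,88,-1)
    no=cross(gr[v],262,270,95,-1)
    L=[lat(e,v,.121) if e else None for e in (no,pi,po,fi,fo)]
    print(v,L)
for (a,b) in ((224,300),(246,300),(232,290),(236,290)): print(lat(235+a/5-.5,130+b/5-.5,.168))
E
```

```text
80 [-17.06, -13.71, -8.55, 2.76, 10.97]
86 [-17.06, -13.8, -8.53, 2.81, 11.03]
92 [-16.99, -13.9, -8.6, 2.83, 11.06]
98 [-16.97, -13.67, -8.64, 2.85, 11.05]
104 [-16.23, -13.71, -8.68, 2.8, 10.92]
110 [-16.29, -13.77, -8.72, 2.8, 11.03]
116 [-16.35, -13.85, -8.48, 2.25, 10.99]
122 [-16.38, -13.5, -8.56, 2.26, 11.08]
128 [-16.48, -13.55, -8.58, 2.33, 11.08]
134 [-16.51, -13.6, -8.66, 2.76, 11.04]
140 [-17.13, -13.54, -8.71, 2.88, 10.96]
146 [-16.98, -13.53, -8.73, 2.85, 10.91]
152 [-16.96, -13.62, -8.15, 2.92, 10.86]
158 [-16.99, -13.76, -8.31, 2.96, 10.76]
164 [-16.93, -13.69, -8.41, 2.78, 10.79]
170 [-16.13, -13.74, -8.42, 2.51, 10.85]
176 [-16.18, -13.82, -8.47, 2.59, 10.99]
182 [-16.28, -13.94, -8.54, 2.56, 10.99]
188 [-16.34, -13.69, -8.22, 2.56, 11.02]
194 [-16.45, -13.76, -8.33, 2.9, 11.76]
-2.37
1.67
-0.9
-0.17
```

Call:
{"method": "jog_arm", "body": {"targets": "-1.5 0 0 0;0 10 0 0;0 12 0 0;0 12 0 0;0 8 0 0;0 0 0 0;0 0 0 0"}}

```text
clock: 10.52
tcp_pos: [0.511, -0.2012, 0.244]
orientation: [-0.692, 0.692, 0.144, -0.143]
wrist_force: [0.1, 0.6, -1.7]
finger_gap: 0.229
```

```bash
python3 - <<'E'
from h import *
rep();r=cam('wrist','w5');s=cam('scene','s5')
x=cv2.cvtColor(r['pixels'],cv2.COLOR_RGB2BGR)[110:250,235:335]
y=cv2.cvtColor(s['pixels'],cv2.COLOR_RGB2BGR)[110:250,180:280]
cv2.imwrite('pics/c5.png',cv2.resize(np.hstack([x,y]),None,fx=4,fy=4,interpolation=cv2.INTER_NEAREST))
E
```

```text
t 10.53 tcp [ 511.  -201.2  244. ] x yaw 23.4 down [ 5.e-04 -1.e-04 -1.e+00] F [ 0.07  0.58 -1.73] M [-0.03 -0.1  -0.02] gap 0.229
q [ 0.564  0.139 -0.297  1.682  0.042  1.326  0.668]
```

View pics/c5.png

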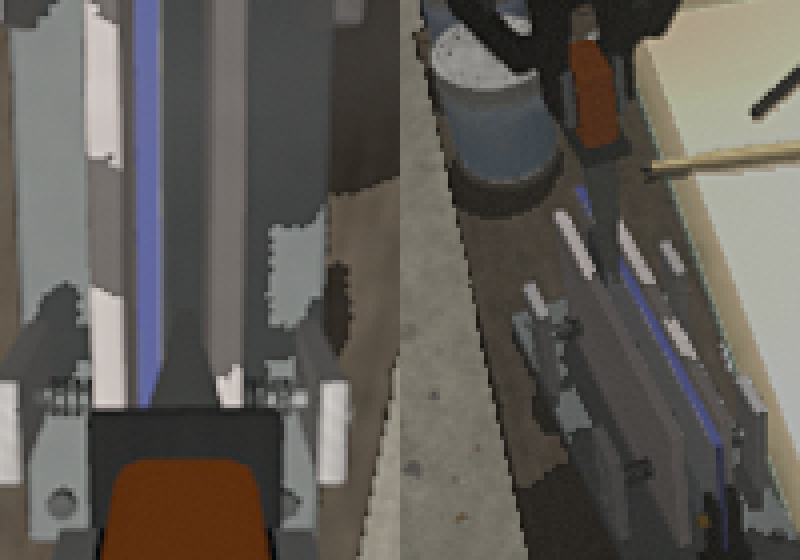

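The blade tip is just above the plates. In the wrist crop it sits centred (about 186) between glass (163) and far plate (207), so I'll descend into the gap.

Call:
{"method": "jog_arm", "body": {"targets": "0 5 0 0;0 5 0 0;0 5 0 0;0 5 0 0;0 5 0 0;0 5 0 0;0 5 0 0;0 5 0 0;0 0 0 0;0 0 0 0;0 0 0 0"}}

```text
clock: 12.0
tcp_pos: [0.5109, -0.2012, 0.2039]
orientation: [-0.692, 0.692, 0.144, -0.143]
wrist_force: [0.7, 0.3, -1.1]
finger_gap: 0.225
```

```bash
python3 - <<'E'
from h import *
rep();r=cam('wrist','w6');s=cam('scene','s6')
x=cv2.cvtColor(r['pixels'],cv2.COLOR_RGB2BGR)[110:250,235:335]
y=cv2.cvtColor(s['pixels'],cv2.COLOR_RGB2BGR)[110:250,180:280]
cv2.imwrite('pics/c6.png',cv2.resize(np.hstack([x,y]),None,fx=4,fy=4,interpolation=cv2.INTER_NEAREST))
E
```

```text
t 12.0 tcp [ 510.9 -201.2  203.9] x yaw 23.4 down [ 4.e-04 -1.e-04 -1.e+00] F [ 0.67  0.26 -1.11] M [-0.04  0.02  0.05] gap 0.225
q [ 0.563  0.163 -0.298  1.738  0.05   1.247  0.66 ]
```

View pics/c6.png

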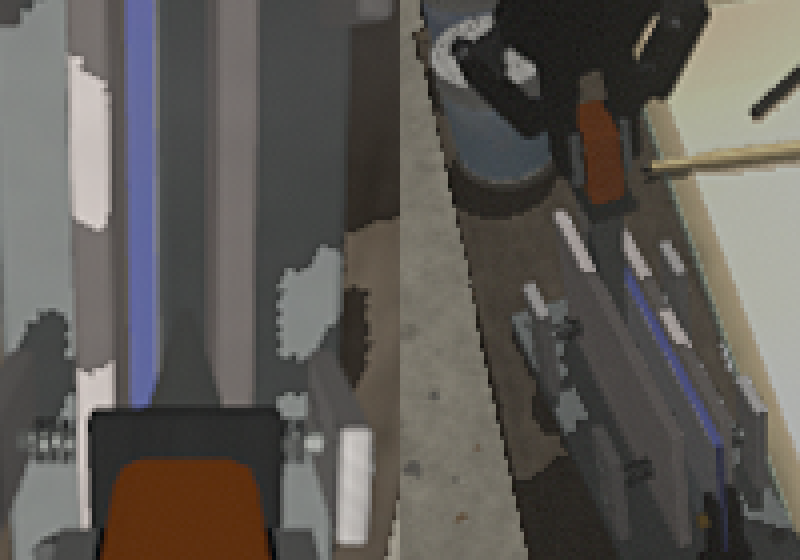

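No contact yet. Now I'll feel for the glass by small sideways steps.

Call:
{"method": "jog_arm", "body": {"targets": "-0.5 0 0 0;-0.5 0 0 0;0 0 0 0;0 0 0 0"}}

```text
clock: 12.6
tcp_pos: [0.5099, -0.2015, 0.2036]
orientation: [0.692, -0.692, -0.143, 0.143]
wrist_force: [0.8, -0.6, -1.1]
finger_gap: 0.224
```

Call:
{"method": "jog_arm", "body": {"targets": "-0.5 0 0 0;0 0 0 0;0 0 0 0"}}

```text
clock: 12.98
tcp_pos: [0.5094, -0.2017, 0.2036]
orientation: [0.692, -0.692, -0.143, 0.143]
wrist_force: [0.4, 0.7, -1.6]
finger_gap: 0.224
```

Call:
{"method": "jog_arm", "body": {"targets": "-0.5 0 0 0;0 0 0 0;0 0 0 0"}}

```text
clock: 13.35
tcp_pos: [0.5092, -0.2018, 0.2037]
orientation: [0.692, -0.692, -0.144, 0.143]
wrist_force: [1.2, 1.1, -2.6]
finger_gap: 0.226
```

Call:
{"method": "jog_arm", "body": {"targets": "-0.5 0 0 0;0 0 0 0;0 0 0 0"}}

```text
clock: 13.72
tcp_pos: [0.5089, -0.2019, 0.2037]
orientation: [0.692, -0.692, -0.144, 0.143]
wrist_force: [5.7, 1.8, -3.9]
finger_gap: 0.228
```

Call:
{"method": "jog_arm", "body": {"targets": "-0.5 0 0 0;0 0 0 0;0 0 0 0"}}

```text
clock: 14.1
tcp_pos: [0.5087, -0.2019, 0.2037]
orientation: [0.692, -0.692, -0.144, 0.143]
wrist_force: [5.9, 1.7, -4.6]
finger_gap: 0.223
```

```bash
python3 - <<'E'
from h import *
rep()
E
```

```text
t 14.1 tcp [ 508.7 -201.9  203.7] x yaw 23.42 down [ 1.4e-03  4.0e-04 -1.0e+00] F [ 5.9   1.68 -4.64] M [ 0.6  -1.91  0.03] gap 0.223
q [ 0.566  0.159 -0.297  1.743  0.048  1.246  0.665]
```

Glass contact was felt about 1.9 mm left of the insertion point, which puts the gap's middle at about +0.1 mm from it. I'll back off to the middle and go deeper.

Call:
{"method": "jog_arm", "body": {"targets": "1.5 0 0 0;1.6 0 0 0;0 0 0 0;0 4 0 0;0 4 0 0;0 4 0 0;0 4 0 0;0 4 0 0;0 4 0 0;0 0 0 0;0 0 0 0"}}

```text
clock: 15.48
tcp_pos: [0.5109, -0.2011, 0.1797]
orientation: [-0.692, 0.692, 0.143, -0.143]
wrist_force: [0.5, 0.1, -2.3]
finger_gap: 0.223
```

```bash
cat > gap.py <<'E'
from h import *
import sys
rep();n=sys.argv[1]
r=cam('wrist',n);s,R=tool();t=s['tcp_pos']
g=r['pixels'].astype(float);sat=g[...,2]-g[...,0]
def lat(u,v,z): return float(((onz(r,u,v,z)-t)@R[:,0])*1000)
def cross(row,lo,hi,th,sgn):
    for u in range(lo,hi):
        a,b=row[u],row[u+1]
        if (a-th)*(b-th)<=0 and (b-a)*sgn>0: return u+(th-a)/(b-a)
L=[]
for v in range(60,200,2):
    po=cross(sat[v],262,285,30,-1)
    if po is None: continue
    gr=g[v,:,0]
    fi=cross(gr,int(po)+4,300,88,1)
    fo=cross(gr,int(fi)+3,320,88,-1) if fi else None
    if fi and fo: L.append([lat(e,v,.121) for e in (po,fi,fo)])
L=np.array(L);
print('n',len(L),'med pane',np.median(L,0).round(2),'gap',np.median(L[:,1]-L[:,0]).round(2),'outer',np.median(L[:,2]-L[:,0]).round(2),'std',np.std(L[:,2]-L[:,0]).round(2))
x=cv2.cvtColor(r['pixels'],cv2.COLOR_RGB2BGR)[90:250,225:345]
cv2.imwrite('pics/%sc.png'%n,cv2.resize(x,None,fx=4,fy=3.7,interpolation=cv2.INTER_NEAREST))
E
python3 gap.py w7
```

```text
t 15.47 tcp [ 510.9 -201.1  179.7] x yaw 23.4 down [ 1.e-04 -0.e+00 -1.e+00] F [ 0.46  0.09 -2.32] M [ 0.05  0.02 -0.01] gap 0.223
q [ 0.561  0.181 -0.298  1.768  0.057  1.2    0.655]
n 70 med pane [-7.03  4.16 12.56] gap 11.07 outer 19.57 std 0.13
```

View pics/w7c.png

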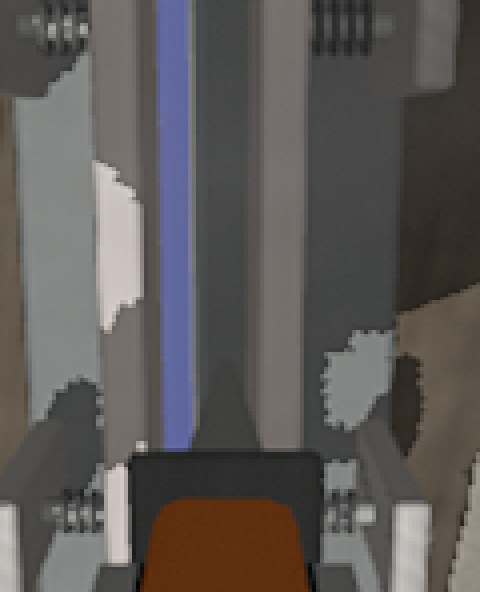

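At rest the outer-face distance is 19.57 mm and there is no contact. I'll keep going slowly.

Call:
{"method": "jog_arm", "body": {"targets": "0 2 0 0;0 2 0 0;0 2 0 0;0 2 0 0;0.1 2 0 0;0.1 2 0 0;0.1 2 0 0;0 2 0 0;0 0 0 0;0 0 0 0"}}

```text
clock: 16.77
tcp_pos: [0.5115, -0.2009, 0.1637]
orientation: [-0.692, 0.692, 0.144, -0.143]
wrist_force: [2.7, 1.0, -0.8]
finger_gap: 0.225
```

```bash
python3 gap.py w8
```

```text
t 16.77 tcp [ 511.5 -200.9  163.7] x yaw 23.4 down [ 7.e-04  0.e+00 -1.e+00] F [ 2.7   1.   -0.85] M [ 0.07 -0.93 -0.03] gap 0.225
q [ 0.559  0.195 -0.298  1.787  0.062  1.168  0.651]
n 70 med pane [-7.59  3.97 12.85] gap 11.59 outer 20.44 std 0.09
```

Call:
{"method": "jog_arm", "body": {"targets": "0.1 2 0 0;0.1 2 0 0;0.1 2 0 0;0.1 2 0 0;0 0 0 0;0 0 0 0;0 0 0 0;0 0 0 0"}}

```text
clock: 17.82
tcp_pos: [0.5119, -0.2008, 0.1559]
orientation: [-0.692, 0.693, 0.144, -0.143]
wrist_force: [4.8, 1.2, 4.6]
finger_gap: 0.23
```

```bash
python3 gap.py w9
```

```text
t 17.82 tcp [ 511.9 -200.8  155.9] x yaw 23.4 down [ 8.e-04 -1.e-04 -1.e+00] F [4.79 1.22 4.61] M [ 0.19 -1.17 -0.02] gap 0.23
q [ 0.558  0.203 -0.298  1.795  0.065  1.152  0.648]
n 70 med pane [-8.02  3.96 13.26] gap 11.97 outer 21.31 std 0.1
```

View pics/w9c.png

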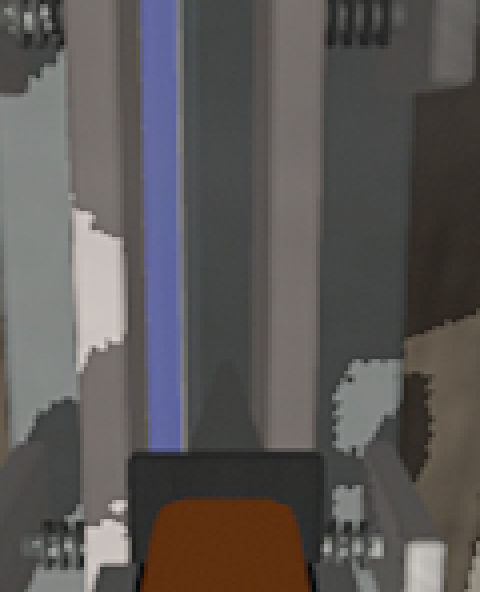

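Call:
{"method": "jog_arm", "body": {"targets": "0 0 0 0;0 0 0 0;0 0 0 0;0 0 0 0"}}

```text
clock: 18.38
tcp_pos: [0.5119, -0.2008, 0.1559]
orientation: [-0.692, 0.693, 0.144, -0.143]
wrist_force: [4.7, 1.3, 5.6]
finger_gap: 0.224
```

```bash
python3 gap.py w10; python3 -c "
from h import *
cam('scene','s10')"
```

```text
t 18.38 tcp [ 511.9 -200.8  155.9] x yaw 23.4 down [ 8.e-04 -1.e-04 -1.e+00] F [4.7  1.27 5.6 ] M [ 0.32 -1.11 -0.02] gap 0.224
q [ 0.558  0.203 -0.299  1.795  0.065  1.152  0.648]
n 70 med pane [-8.03  3.94 13.25] gap 11.97 outer 21.31 std 0.1
```

View pics/s10.png

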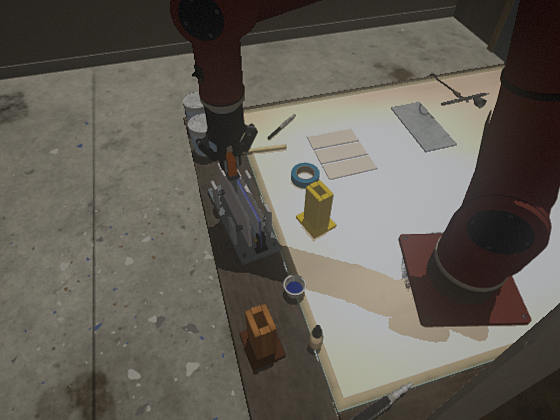

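The scene view shows the shim upright in the rack at (232,165), the stand empty at (261,335), and the bystanders where they were. It is steady, so I'm handing in.

```bash
python3 -c "
from h import *
bot.hand_in();rep()"
```

```text
the job is handed in; nothing more can be done
the job is handed in; nothing more can be done
```

I lifted the shim from the wooden stand and slid it point down into the far (+x) gap, the wider of the two at about 11.3 mm. I handed in still gripping the handle, with about 18 s on the clock. No verdict is reported, so the figures below are my own checks from just before handing in.

- **Plate:** the far side plate had given about 1.7 mm, measured as the outer-face-to-pane distance growing from 19.57 to 21.31 mm in the wrist camera.
- **Contact:** the net sideways force on the tool was about 4.9 N, pushing away from the glass. With the plate pushed out as well, the blade was touching both. I had also felt for the glass on the way in.
- **Pose:** the shim's point was about 83 mm down in the gap. The tool was vertical to under 0.1° and in line with the rack to about 0.1°. Two readings 0.5 s apart matched.
- **Surroundings:** the last scene picture showed the bystanders where they had been. The near plate was never touched, though I did not measure it separately.

**Disagreement:** the sideways position of the gap's middle differed by about 2 mm between the wrist camera and the fixed cameras. I aimed between the two, and feeling for the glass put the middle within about 0.1 mm of where the shim went in.

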